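# Park the rolling pin

## Task

Clear the dessert slab for plating: push with the fingertips on the upper half of the rolling pin so that it rolls (not slides) along the slab to the yellow parking strip, and leave it lying still there, along the strip and centred over its line. Do not pick the pin up or reach down around it, and leave the dessert glasses and the steel ring where they stand.

Things in the scene. Friction and masses are not known exactly. Their poses are not given: they have to be found in the camera images.
- pin: Rolling pin: loose plain wooden cylinder, 54 mm diameter, 220 mm long, about 0.4 kg, pale with two thin dark rings, lying on the slab. Origin at its middle on its axis, 27 mm above the slab. Its x axis runs along it and stays level; y and z turn as it rolls. Starts 130 to 190 mm to one side of the strip, parallel within 3 degrees. Let go at 100 mm/s it rolls on about 10 mm.
- strip: Yellow parking strip of flat tape on the black slab, fixed, 300 mm long (along its own x axis) and 30 mm wide (along its y axis). It is under 1 mm thick and nothing catches on it. Origin at its middle, at the slab's surface.
- slab: Fixed black slab in a steel frame, 440 mm (its x) by 700 mm (its y) and 8 mm thick, flat; origin under its centre, top at z = 0.008. The strip lies along its x, so the pin rolls along its y, in either direction.
- glass0: Loose empty amber glass cup, 64 mm wide, 70 mm high, at the slab's far edge, beyond the end of the pin. Origin under its centre. Leave it alone.
- glass1: Loose empty amber glass cup as glass0, near the slab's left (+y) end. Leave it alone.
- glass2: Loose empty amber glass cup as glass0, near the slab's right (-y) end. Leave it alone.
- cutter: Loose steel pastry ring, 70 mm wide, 45 mm high, near the slab's left (+y) end. Origin under its centre. Leave it alone.

How it is judged:
By the outcome, as a careful person would: the job done as asked, in the order asked, and still so for the second after the job is handed in, with the robot touching nothing.
It also fails if it takes over 61 s, if anything falls off the work surface, if the arm or the gripper's body presses on something with over 40 N, if the wrist force passes 120 N, or if a joint passes its speed limit or range.

## Robot

A 6-joint arm with a two-finger parallel gripper is mounted at the origin on the work surface. World frame = base frame: x ahead of the robot, y to its left, z up, the work surface at z = 0. Lengths are in mm, angles in rad, forces in N, time in s.
With the tool pointing down it reaches from about 300 to 875 mm from the base axis. Payload 6.4 kg.
Tool frame: the origin (TCP) lies midway between the tips of the shut fingers; the grasp point (between the pads) lies 19 mm behind it (robot.hold_point_z is the distance from the TCP to the grasp point, in mm); z points along the fingers, y is the direction in which the jaws open and shut (so a half turn about z gives the same grasp; the last joint's range is limited). The gripper opens to 85 mm and grips with 20 to 120 N. Pads are 22 mm wide; open, the fingers measure 114 mm over their backs; the gripper's body (76 mm by 85 mm) begins 54 mm behind the grasp point. The pads swing forward as they close: fully open they stand 13 mm farther back than shut.
Start: joints at [-1.31, 0.181, 1.607, -0, 1.354, -0.206], TCP at [258.785, -513.489, 231.288] pointing down, gripper open.
Joint ranges: [-2.99, 2.99], [-0.89, 2.07], [0.3, 2.58], [-1.14, 4.28], [0, 2.63], [-3.12, 3.12]. Speed limits (rad/s): [2.57, 2.57, 3.01, 3.14, 3.14, 3.14].

## Interface

Orientations are given as a unit quaternion [w, x, y, z].
In Python, from workcell import robot, optics gives the robot as it stands. Calls block until the motion is done:
- robot.move_pose(position, orientation): joint-space move of the TCP to a pose.
- robot.servo_line(position, v=150, rot=None): straight line of the TCP; rot=None keeps the orientation; v is the mean speed in mm/s.
- robot.goto_joints(angles): joint-space move.
- robot.move_gripper(opening): finger opening in mm; the grip force is fixed at half the most; returns when the fingers have stopped.
- robot.dwell(seconds).
- robot.ik(position, orientation): joint angles nearest the present ones, or None.
- robot.get_state(): the state.
- optics.capture(name): name is "side" or "top" or "wrist"; returns a dict with "frame" (420x560x3 uint8, red, green, blue), "fov_y" (degrees; the focal length in pixels is half the picture's height over the tangent of half this angle, whatever the lens; pixels are square), "cx", "cy" (the principal point, pixels), "world_to_cam" (4x4, takes a point from world to camera coordinates); the wrist camera has in their place "T_tool_cam" (4x4, takes a point from camera to tool coordinates, whose origin is the TCP and whose axes are the flange's). Camera axes: x right, y down, z forward; pixel columns grow to the right and rows downward; lengths in mm; the calibration is good to about 2 mm. A picture is of the moment at which its call begins: read the wrist's pose just before it. There is no depth.
A pose or a line that the arm cannot do raises robot.PlanningError and nothing moves.
- robot.close_job(): hands the job in, once; it reports no verdict.
The state is a dict: "time": time; "qpos": joint angles; "joint_velocities": joint speeds; "effort": joint torques, N m; "ee_pos": TCP position; "eef_rot": TCP orientation; "wrist_force": force on the tool from outside, world axes, zero at the start; "wrist_torque": the same for the moment, N m; "opening": finger opening in mm.
Only numpy, scipy, OpenCV 4.12 (cv2) and the standard library are available. Lean on these libraries where they do the work, as an engineer would, in place of code of your own. Each camera call takes 0.05 s, during which the arm holds its last target.

## Working session

There is one attempt and no reset: what is moved stays moved. The work goes in short steps, each a Python script; the robot and the scene stay as the last script left them, time stands still between calls to the robot, and variables do not carry over. Pictures are saved under pics/ and viewed, and the job is handed in when it is done.

```bash
ls; mkdir -p pics; python3 - <<'E'
from workcell import robot, optics
import cv2,numpy as np,pickle
s=robot.get_state();print(s)
d={}
for n in("top","side","wrist"):
    c=optics.capture(n);d[n]=c
    cv2.imwrite(f"pics/{n}0.png",c["frame"][:,:,::-1])
    print(n,{k:v for k,v in c.items() if k!="frame"})
pickle.dump(d,open("c0.pkl","wb"))
E
```

```text
pics
{'time': 0.0, 'qpos': array([-1.31029687e+00,  1.81541636e-01,  1.60801111e+00,  8.32167711e-05,
        1.35377099e+00, -2.06350486e-01]), 'joint_velocities': array([-1.52547164e-03,  7.37724682e-04,  6.09353999e-06,  9.30060981e-04,
       -1.69869151e-03, -6.72670762e-04]), 'effort': array([ 2.00654863e-04, -4.44864500e+01, -3.51339519e+01, -1.77757342e-04,
        9.25336877e-03,  1.91059951e-05]), 'ee_pos': array([ 258.66473802, -512.92986857,  230.3823065 ]), 'eef_rot': array([-8.66324484e-04,  9.72881585e-01,  2.31302120e-01,  1.71784511e-05]), 'wrist_force': array([ 0.25145277, -0.41148064,  0.3853419 ]), 'wrist_torque': array([0.06611828, 0.010321  , 0.00287821]), 'opening': 85.6962809943876}
top {'fov_y': 47.474048749271034, 'cx': 289.47068756110286, 'cy': 202.46662006255167, 'world_to_cam': array([[-1.20254958e-02, -9.99815546e-01,  1.49753747e-02,
        -2.86877280e+00],
       [-9.96089457e-01,  1.06670355e-02, -8.77040916e-02,
         5.95898034e+02],
       [ 8.75281714e-02, -1.59714980e-02, -9.96034001e-01,
         1.21993612e+03],
       [ 0.00000000e+00,  0
[... 243 characters left out ...]
],
       [-6.54038567e-02,  5.61725840e-01, -8.24734149e-01,
         7.88871894e+01],
       [ 1.14055776e-01, -8.16878772e-01, -5.65420509e-01,
         9.70545974e+02],
       [ 0.00000000e+00,  0.00000000e+00,  0.00000000e+00,
         1.00000000e+00]])}
wrist {'fov_y': 67.75019731774063, 'cx': 283.3104778325309, 'cy': 205.9070811377591, 'T_tool_cam': array([[ 4.72083552e-04, -9.57047188e-01, -2.89931815e-01,
         7.41656916e+01],
       [ 9.99999741e-01,  6.09491127e-04, -3.83636201e-04,
         3.09476820e-01],
       [ 5.43868816e-04, -2.89931558e-01,  9.57047227e-01,
        -1.43647597e+02],
       [ 0.00000000e+00,  0.00000000e+00,  0.00000000e+00,
         1.00000000e+00]])}
```

View pics/top0.png

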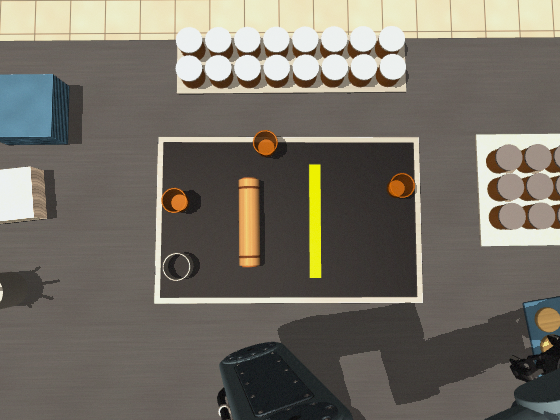

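View pics/side0.png

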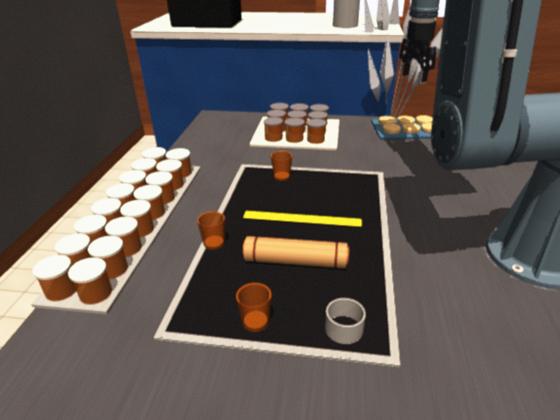

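Top view: the pin spans roughly cols 239–261 and rows 177–267. The strip spans cols 309–321 and rows 164–278. The cutter is at (178,267), with glasses at (265,143), (175,201) and (401,186). The pin has to roll toward -y. I'll enlarge this next.

```bash
cat > h.py <<'E'
import numpy as np,cv2
def f(c): return 210/np.tan(np.radians(c["fov_y"]/2))
def back(c,u,v,z):
    F=f(c);W=c["world_to_cam"];R=W[:3,:3];t=W[:3,3]
    d=R.T@np.array([(u-c["cx"])/F,(v-c["cy"])/F,1]);o=-R.T@t
    return o+d*(z-o[2])/d[2]
def proj(c,p):
    F=f(c);q=c["world_to_cam"]@np.r_[p,1]; return np.array([F*q[0]/q[2]+c["cx"],F*q[1]/q[2]+c["cy"]])
E
python3 - <<'E'
import pickle,cv2
from h import *
d=pickle.load(open("c0.pkl","rb"));c=d["top"]
im=c["frame"][155:290,225:335,::-1]
cv2.imwrite("pics/crop0.png",cv2.resize(im,None,fx=4,fy=4,interpolation=cv2.INTER_CUBIC))
hsv=cv2.cvtColor(c["frame"],cv2.COLOR_RGB2HSV)
for n,(lo,hi),roi in(("strip",((25,150,120),(35,255,255)),(150,290,300,330)),("pin",((5,60,80),(24,255,255)),(165,280,230,275))):
    m=cv2.inRange(hsv,lo,hi);mm=np.zeros_like(m);a=roi;mm[a[0]:a[1],a[2]:a[3]]=m[a[0]:a[1],a[2]:a[3]]
    p=np.argwhere(mm)[:,::-1].astype(np.float32)
    print(n,len(p),p.min(0),p.max(0),p.mean(0),cv2.minAreaRect(p), cv2.fitLine(p,cv2.DIST_L2,0,.01,.01).ravel())
    z=8 if n=="strip" else 35
    w=np.array([back(c,*q,z)[:2] for q in p]); 
    print(w.mean(0),w.min(0),w.max(0),cv2.fitLine(w.astype(np.float32),cv2.DIST_L2,0,.01,.01).ravel())
for q,z in(((265,143),78),((175,201),78),((401,186),78),((178,267),53),((159,138),8),((418,138),8),((422,302),8),((155,302),8)): print(q,back(c,*q,z))
E
```

```text
strip 1344 [309. 164.] [320. 277.] [314.59003 219.7634 ] ((314.5, 220.5), (113.0, 11.0), 90.0) [4.3553733e-03 9.9999052e-01 3.1459003e+02 2.1976340e+02]
[551.372105   -75.74381019] [400.98113129 -92.62030907] [699.89717496 -59.55735668] [ 9.9992335e-01 -1.2381493e-02  5.5137213e+02 -7.5743813e+01]
pin 1862 [238. 177.] [259. 267.] [248.44952 221.99301] ((248.47808837890625, 221.96853637695312), (90.14981079101562, 20.86762046813965), 88.78113555908203) [1.5124416e-02 9.9988562e-01 2.4844952e+02 2.2199301e+02]
[545.96432632  96.87727874] [430.44326065  69.76572256] [662.79516426 123.76380971] [9.9993956e-01 1.0993414e-02 5.4596436e+02 9.6877281e+01]
(265, 143) [742.73725116  51.19684846  78.        ]
(175, 201) [597.99961276 276.4453781   78.        ]
(401, 186) [ 629.8729356  -290.04906981   78.        ]
(178, 267) [433.59857653 273.03691596  53.        ]
(159, 138) [773.83437485 336.16191781   8.        ]
(418, 138) [ 767.8331431  -357.86466634    8.        ]
(422, 302) [ 332.88552887 -352.80800746    8.        ]
(155, 302) [342.46385554 341.36900488   8.        ]
```

View pics/crop0.png

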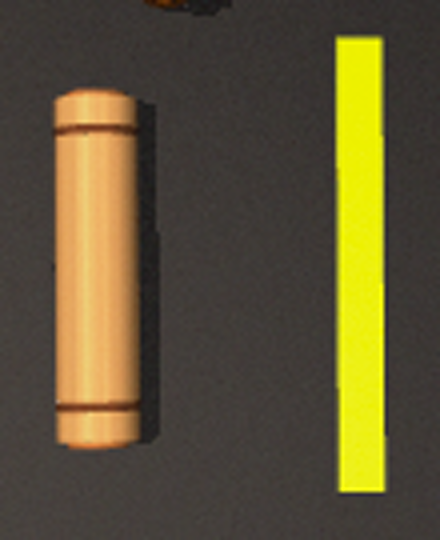

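```bash
python3 - <<'E'
from workcell import robot, optics
import cv2,numpy as np
from scipy.spatial.transform import Rotation as R
for ys in(1,-1):
    a=0.011
    y=ys*np.array([np.cos(a),np.sin(a),0]);z=np.array([0,0,-1.]);x=np.cross(y,z)
    q=R.from_matrix(np.c_[x,y,z]).as_quat()[[3,0,1,2]]
    print(ys,q)
    for p in((546,108,100),(546,108,45),(551,-90,45),(551,-90,100)): print(p,robot.ik(p,q))
E
```

```text
1 [0.         0.70320702 0.71098515 0.        ]
(546, 108, 100) [-1.79816648e-02  2.94907116e-01  1.75675085e+00 -4.44089210e-16
  1.08993469e+00 -2.89816648e-02]
(546, 108, 45) [-1.79816648e-02  3.81220854e-01  1.77681273e+00 -4.44089210e-16
  9.83559075e-01 -2.89816648e-02]
(551, -90, 45) [-3.74504351e-01  3.84372534e-01  1.77230773e+00 -4.44089210e-16
  9.84912385e-01 -3.85504351e-01]
(551, -90, 100) [-3.74504351e-01  2.98327324e-01  1.75227956e+00 -4.44089210e-16
  1.09098577e+00 -3.85504351e-01]
-1 [-0.          0.71098515 -0.70320702  0.        ]
(546, 108, 100) [-1.79816648e-02  2.94907116e-01  1.75675085e+00 -4.44089210e-16
  1.08993469e+00  3.11261099e+00]
(546, 108, 45) [-1.79816648e-02  3.81220854e-01  1.77681273e+00 -4.44089210e-16
  9.83559075e-01  3.11261099e+00]
(551, -90, 45) [-3.74504351e-01  3.84372534e-01  1.77230773e+00 -4.44089210e-16
  9.84912385e-01  2.75608830e+00]
(551, -90, 100) [-3.74504351e-01  2.98327324e-01  1.75227956e+00 -4.44089210e-16
  1.09098577e+00  2.75608830e+00]
```

```bash
cat >> h.py <<'E'
from scipy.spatial.transform import Rotation as Rot
def quat(a):
    y=np.array([np.cos(a),np.sin(a),0]);z=np.array([0,0,-1.]);x=np.cross(y,z)
    return Rot.from_matrix(np.c_[x,y,z]).as_quat()[[3,0,1,2]]
def wrist_cam(s,c):
    "give wrist capture a world_to_cam"
    w,x,y,z=s["eef_rot"];T=np.eye(4);T[:3,:3]=Rot.from_quat([x,y,z,w]).as_matrix();T[:3,3]=s["ee_pos"]
    c["world_to_cam"]=np.linalg.inv(T@c["T_tool_cam"]);return c
E
python3 - <<'E'
from workcell import robot, optics
from h import *
robot.move_pose((546,108,200),quat(0.011))
robot.servo_line((546,108,90),v=100)
s=robot.get_state();print(s["time"],s["ee_pos"],s["wrist_force"],s["opening"])
for n in("wrist","side","top"):
    c=optics.capture(n);cv2.imwrite(f"pics/{n}1.png",c["frame"][:,:,::-1])
    if n=="side": cv2.imwrite("pics/side1c.png",cv2.resize(c["frame"][120:300,200:400,::-1],None,fx=4,fy=3.3))
E
```

```text
3.8333 [546.63700204 108.00847386  90.76223362] [ 0.22349934 -0.34870956  0.11672495] 85.92979587401413
```

View pics/wrist1.png

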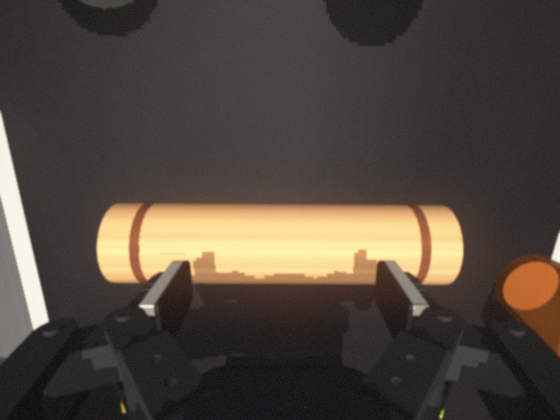

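View pics/side1c.png

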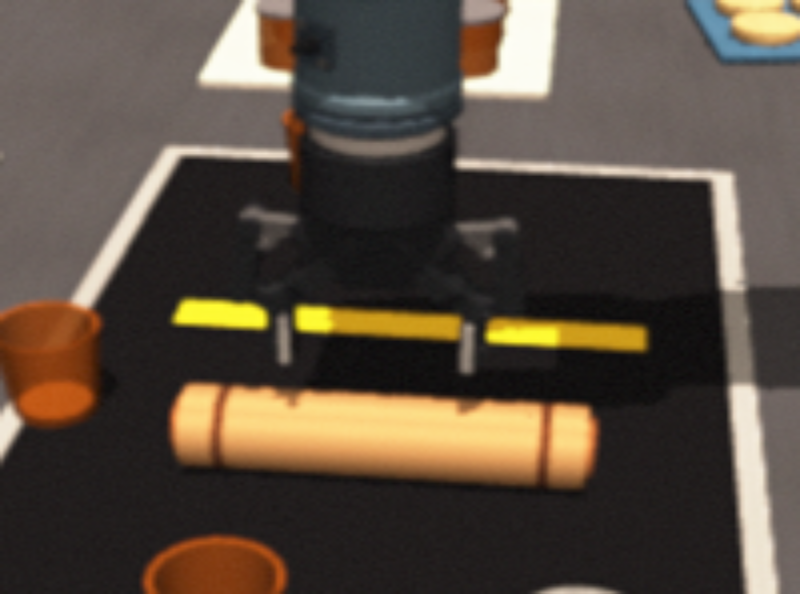

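The wrist view shows two thin fingertips about 22 mm deep in y, with both tips between the pin's rings, set slightly on its -y side. The pin is nearly square to the tool. The plan is to touch the top of the pin lightly and drag it in short no-slip strokes, so the hand moves twice as far as the pin rolls.

```bash
python3 - <<'E'
from workcell import robot, optics
from h import *
robot.servo_line((546,105,55),v=80)
s=robot.get_state();f0=s["wrist_force"];print(s["time"],s["ee_pos"],f0)
z=55
while z>44:
    z-=1; robot.servo_line((546,105,z),v=30)
    s=robot.get_state();df=s["wrist_force"]-f0
    print(z,round(s["time"],2),s["ee_pos"].round(2),df.round(2))
    if df[2]>3: break
c=optics.capture("wrist");cv2.imwrite("pics/wrist2.png",c["frame"][:,:,::-1])
E
```

```text
4.575 [545.70461577 104.95678553  54.42898774] [-0.38994824  0.00566694 -0.02534903]
54 4.83 [546.35 105.02  54.4 ] [ 0.94 -0.11 -0.34]
53 5.08 [546.02 105.04  53.11] [ 0.72 -0.34  0.69]
52 5.33 [545.91 105.    51.91] [ 0.99  0.28 -0.13]
51 5.58 [545.94 105.    50.91] [0.48 0.39 0.23]
50 5.83 [545.93 104.99  49.91] [ 0.07 -0.95 -0.39]
49 6.08 [545.95 105.    48.94] [ 0.82 -0.26  0.04]
48 6.33 [546.11 105.04  48.58] [-2.05 -0.36  6.38]
```

View pics/wrist2.png

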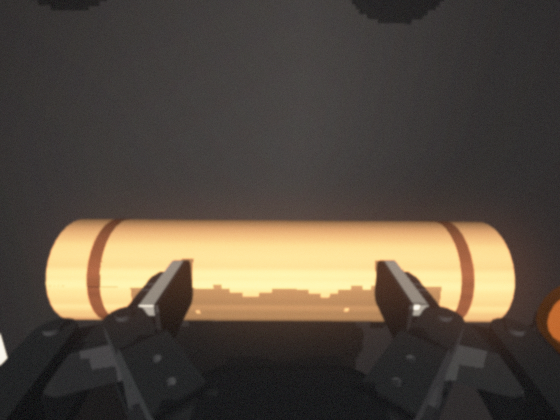

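```bash
python3 - <<'E'
from workcell import robot, optics
from h import *
import pickle
robot.servo_line((546.3,73,48),v=50)
s=robot.get_state();print(s["time"],s["ee_pos"],s["wrist_force"])
s=robot.get_state();c=wrist_cam(s,optics.capture("wrist"));cv2.imwrite("pics/wrist3.png",c["frame"][:,:,::-1])
pickle.dump(c,open("w3.pkl","wb"))
robot.servo_line((546.3,73,56),v=60)
s=robot.get_state();c2=wrist_cam(s,optics.capture("wrist"));t=optics.capture("top")
cv2.imwrite("pics/wrist4.png",np.hstack([cv2.resize(c2["frame"],(400,300)),cv2.resize(t["frame"][130:310,150:430],(400,257))[:300] if 0 else cv2.resize(t["frame"][130:320,150:403],(400,300))])[:,:,::-1])
pickle.dump(dict(w=c2,t=t),open("w4.pkl","wb"))
print(s["time"],s["wrist_force"])
E
```

```text
7.1667 [546.27180525  72.81005101  48.7501055 ] [-3.54185654 -0.33780664  7.72218168]
7.5 [-0.47721332  0.75938906 -0.74466561]
```

View pics/wrist3.png

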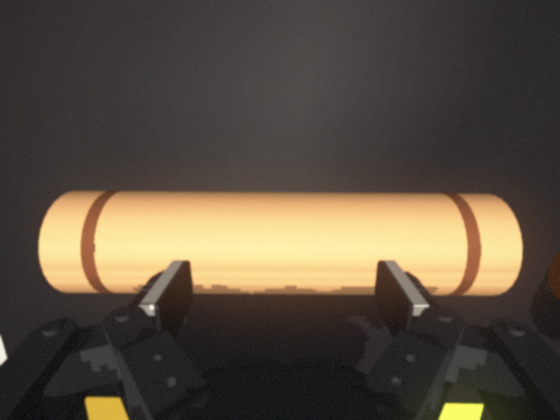

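View pics/wrist4.png

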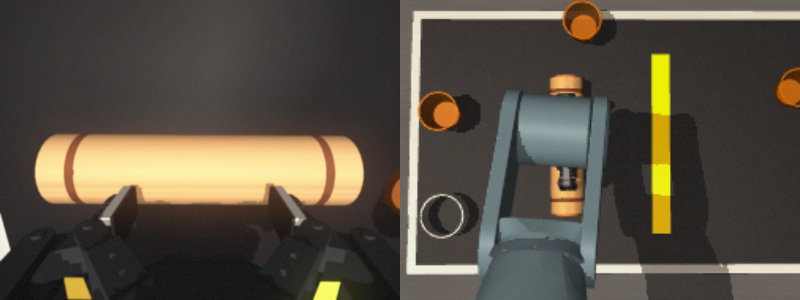

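```bash
cat >> h.py <<'E'
from scipy.optimize import least_squares
def edges(c,cols=range(215,355,10),verbose=False):
    hsv=cv2.cvtColor(c["frame"],cv2.COLOR_RGB2HSV)
    m=cv2.inRange(hsv,(3,70,60),(24,255,255))
    up,lo=[],[]
    for u in cols:
        r=np.where(m[:,u])[0]
        if len(r)<20: continue
        up.append((u,r.min()-.5)); lo.append((u,r.max()+.5))
    return up,lo
def fitpin(c,pts_up,pts_lo,x0=546.):
    W=c["world_to_cam"];R=W[:3,:3];o=-R.T@W[:3,3];F=f(c)
    P=np.array(list(pts_up)+list(pts_lo));
    D=(R.T@np.c_[(P[:,0]-c["cx"])/F,(P[:,1]-c["cy"])/F,np.ones(len(P))].T).T
    def res(p):
        a=np.array([1,np.tan(p[1]),0])/np.hypot(1,np.tan(p[1]))
        n=np.cross(D,a);n/=np.linalg.norm(n,axis=1)[:,None]
        return np.abs(n@(np.array([x0,p[0],35])-o))-27
    r=least_squares(res,[back(c,280,np.mean(P[:,1]),35)[1],0],loss="soft_l1")
    return r.x,res(r.x)
E
python3 - <<'E'
import pickle
from h import *
for n in("w3","w4"):
    c=pickle.load(open(n+".pkl","rb"));c=c.get("w",c)
    up,lo=edges(c);print(up[::5],lo[::5])
    for a,b in((up,lo),(up,[]),([],lo)):
        x,r=fitpin(c,a,b);print(x,r.mean(),r.std())
    # strip colour pieces
    hsv=cv2.cvtColor(c["frame"],cv2.COLOR_RGB2HSV);m=cv2.inRange(hsv,(22,150,100),(35,255,255));m[:380]=0
    p=np.argwhere(m);print(len(p),p.min(0) if len(p) else 0, [back(c,u,p[:,0].min(),8).round(1) for u in(105,460)])
t=pickle.load(open("w4.pkl","rb"))["t"]
E
```

```text
[(215, np.float64(190.5)), (265, np.float64(190.5)), (315, np.float64(190.5))] [(215, np.float64(303.5)), (265, np.float64(309.5)), (315, np.float64(309.5))]
[7.79287339e+01 4.12608974e-03] 4.051375663375565 2.6137947560727826
[7227.96720982 -133.51789528] -9.105331771782119 10.119915180340538
[19.79789882 36.17126407] -6.979911072782181 11.27056390199902
1523 [396  85] [array([413.5, -60.7,   8. ]), array([681.5, -57.6,   8. ])]
[(215, np.float64(185.5)), (265, np.float64(186.5)), (315, np.float64(187.5))] [(215, np.float64(297.5)), (265, np.float64(300.5)), (315, np.float64(301.5))]
[75.39385714 -0.12078309] 4.681111050037897 2.639594222306504
[135.22833122 -91.10389997] -0.004071213941864319 0.27272763784230597
[ 68.58591086 -18.85765271] -0.02521632559365829 1.0215332560140713
1614 [388  89] [array([410. , -61.1,   8. ]), array([686.8, -58.5,   8. ])]
```

```bash
cat >> h.py <<'E'
def fitpin(c,up,lo,x0=546.,y0=None):
    W=c["world_to_cam"];R=W[:3,:3];o=-R.T@W[:3,3];F=f(c)
    P=np.array(list(up)+list(lo));sg=np.r_[np.ones(len(up)),-np.ones(len(lo))]
    D=(R.T@np.c_[(P[:,0]-c["cx"])/F,(P[:,1]-c["cy"])/F,np.ones(len(P))].T).T
    def res(p):
        a=np.array([1,p[1],0])/np.hypot(1,p[1])
        n=np.cross(D,a);n/=np.linalg.norm(n,axis=1)[:,None]
        n*=np.sign(n[:,1:2])
        return -sg*(n@(np.array([x0,p[0],35])-o))-27
    r=least_squares(res,[o[1]-60 if y0 is None else y0,0],loss="soft_l1")
    return r.x,res(r.x)
def stripedge(c,cols,vmin):
    hsv=cv2.cvtColor(c["frame"],cv2.COLOR_RGB2HSV);m=cv2.inRange(hsv,(22,150,100),(35,255,255));m[:vmin]=0
    w=[]
    for u in cols:
        r=np.where(m[:,u])[0]
        if len(r)>2: w.append(back(c,u,r.min()-.5,8))
    return np.array(w)
E
python3 - <<'E'
import pickle
from h import *
for n in("w3","w4"):
    c=pickle.load(open(n+".pkl","rb"));c=c.get("w",c)
    up,_=edges(c,range(100,470,10));print(up[0],up[-1],c["frame"][280:312:2,280].sum(1))
    for x,r in [fitpin(c,up,[])]: print(x,r.mean(),r.std(),abs(r).max())
    w=stripedge(c,[92,100,108,116,445,455,465,475],375);print(w[:,:2].round(1))
    k=np.polyfit(w[:,0]-551,w[:,1],1);print("strip edge",k)
# top camera refit of initial pin with top cam both sides
c=pickle.load(open("c0.pkl","rb"))["top"]
im=c["frame"].astype(int)
print(im[220,232:268].tolist())
E
```

```text
(100, np.float64(189.5)) (460, np.float64(183.5)) [601 604 588 548 460 355 328 223 156 160 161 162 148 145 144 136]
[8.04946567e+01 2.30091156e-02] 0.12073125374902777 1.2243788680655268 3.1267508694926036
[[403.8 -60.3]
 [409.7 -61.2]
 [415.7 -61.1]
 [421.7 -61. ]
 [671.2 -64.1]
 [678.8 -64. ]
 [686.4 -63.9]
 [694.  -63.8]]
strip edge [-1.13416203e-02 -6.24713907e+01]
(100, np.float64(185.5)) (460, np.float64(184.5)) [521 462 344 222 168 159 148 155 159 149 148 140 125 130 122 131]
[8.06481837e+01 1.83508028e-02] 0.43785748987747203 2.0687759845046254 8.876099007222656
[[400.  -60.7]
 [406.2 -60.6]
 [412.4 -60.6]
 [418.5 -61.5]
 [677.1 -71.1]
 [683.8 -64. ]
 [691.7 -63.9]
 [699.6 -63.8]]
strip edge [-1.69395344e-02 -6.33261431e+01]
[[69, 63, 59], [69, 64, 59], [71, 66, 62], [68, 63, 60], [68, 63, 59], [64, 57, 54], [85, 70, 56], [189, 132, 74], [221, 156, 89], [229, 164, 91], [230, 165, 96], [231, 168, 97], [238, 185, 104], [239, 190, 110], [239, 207, 120], [239, 195, 109], [238, 188, 108], [238, 178, 99], [239, 181, 104], [239, 182, 103], [232, 170, 97], [225, 162, 92], [219, 155, 88], [200, 139, 81], [178, 122, 69], [152, 109, 62], [120, 85, 50], [76, 57, 39], [38, 34, 36], [37, 34, 33], [33, 31, 29], [30, 31, 29], [36, 32, 33], [66, 61, 57], [64, 62, 57], [65, 59, 57]]
```

```bash
cat >> h.py <<'E'
def pinedges(c,cols=range(100,465,8),thr=120,lo_cols=range(215,355,8)):
    r=cv2.GaussianBlur(c["frame"][:,:,0],(3,3),0).astype(float);up=[];lo=[]
    for u in cols:
        k=np.where(r[:,u]>thr)[0]
        k=k[(k>60)&(k<370)]
        if len(k)<40: continue
        i=k.min();up.append((u,i-(r[i,u]-thr)/(r[i,u]-r[i-1,u])))
        if u in lo_cols or 1:
            if 200<u<365:
                j=k.max();lo.append((u,j+(r[j,u]-thr)/(r[j,u]-r[j+1,u]+1e-9)))
    return up,lo
E
python3 - <<'E'
import pickle
from h import *
for n in("w3","w4"):
    c=pickle.load(open(n+".pkl","rb"));c=c.get("w",c)
    up,lo=pinedges(c);print(np.round([up[0],up[-1],lo[0],lo[-1]],1).tolist())
    for a,b in((up,[]),(up,lo)):
        x,r=fitpin(c,a,b); print(x,r.mean(),r.std(),abs(r).max())
E
```

```text
[[100.0, 190.9], [460.0, 193.8], [204.0, 292.6], [364.0, 293.7]]
[7.86036172e+01 3.72415348e-03] -0.08598877564208514 0.6146665858463481 3.2996717055606197
[7.85897995e+01 3.71220795e-03] -0.03966121785926414 0.5139746269798356 3.2874430611023087
[[100.0, 187.5], [460.0, 190.0], [204.0, 284.8], [364.0, 285.7]]
[7.87400865e+01 3.65471292e-03] -0.07387810221085575 0.5566622480805465 2.873955598598023
[7.86864230e+01 3.58866229e-03] 0.024782612587836567 0.4739912081117202 2.816144079973089
```

```bash
cat >> h.py <<'E'
def measure(robot,optics):
    s=robot.get_state();c=wrist_cam(s,optics.capture("wrist"))
    up,lo=pinedges(c);x,r=fitpin(c,up,lo);return x[0],x[1],r.std(),c,s
def stroke(robot,yp,yaw,travel,dyaw=0.,v=60,z=47.9,x=546.5):
    "roll pin by travel (mm toward -y): hand drags 2*travel over its top"
    h0=yp+travel/2; 
    robot.servo_line((x,h0,56),v=120,rot=quat(yaw))
    robot.servo_line((x,h0,z),v=50)
    yw=yaw+dyaw
    robot.servo_line((x-np.sin(yw)*-2*travel,h0-2*travel,z),v=v,rot=quat(yw))
    F=robot.get_state()["wrist_force"]
    robot.servo_line((x-np.sin(yw)*-2*travel,h0-2*travel,56),v=60)
    return F
E
python3 - <<'E'
from workcell import robot, optics
from h import *
y,a,sd,c,s=measure(robot,optics);print(s["time"],y,a,sd)
for i in range(3):
    F=stroke(robot,y,a,18,-0.005)
    y2,a2,sd,c,s=measure(robot,optics)
    print(round(s["time"],2),"pin",round(y2,2),round(a2,4),"moved",round(y-y2,2),"sd",round(sd,2),F.round(1))
    ok=abs(y-y2-18)<4;y,a=y2,a2
    if not ok: break
cv2.imwrite("pics/wrist5.png",c["frame"][:,:,::-1])
E
```

```text
7.6 78.71190049714457 0.003564518255025876 0.43980788999487336
9.27 pin 60.39 0.0031 moved 18.33 sd 5.05 [0.4 0.9 6.7]
10.96 pin 41.83 0.0035 moved 18.55 sd 19.69 [ 0.8 -1.3  6. ]
12.64 pin 23.94 0.003 moved 17.9 sd 17.57 [ 1.2 -0.8  5.3]
```

View pics/wrist5.png

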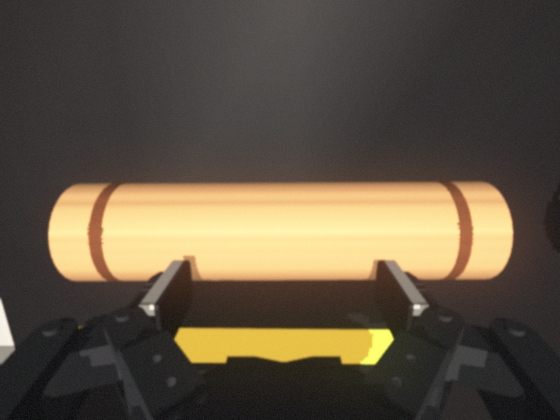

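The rolls come out at 18 mm per 36 mm of hand travel, so there is no slip. In the view the pin spans rows 183–280. The strip is now visible below it at rows 328–362 and contaminates the lower-edge fit, so I'll use only the upper edge. I'll also turn the hand more to correct the yaw.

```bash
cat >> h.py <<'E'
def measure(robot,optics):
    s=robot.get_state();c=wrist_cam(s,optics.capture("wrist"))
    up,lo=pinedges(c);x,r=fitpin(c,up,[]);
    k=abs(r)<1; x,r=fitpin(c,[p for p,q in zip(up,k) if q],[])
    return x[0],x[1],r.std(),c,s
E
python3 - <<'E'
from workcell import robot, optics
from h import *
y,a,sd,c,s=measure(robot,optics);print(s["time"],y,a,sd)
w=stripedge(c,range(195,370,10),315);print("strip edge",np.polyfit(w[:,0]-551,w[:,1],1))
for i in range(3):
    F=stroke(robot,y,a,18,-0.02)
    y2,a2,sd,c,s=measure(robot,optics)
    print(round(s["time"],2),"pin",round(y2,2),round(a2,4),"moved",round(y-y2,2),"sd",round(sd,2),F.round(1))
    ok=abs(y-y2-18)<4;y,a=y2,a2
    if not ok: break
cv2.imwrite("pics/wrist6.png",c["frame"][:,:,::-1])
E
```

```text
12.6917 24.433317303461614 0.004112086076238185 0.09206692469987293
strip edge [-1.50729118e-03 -6.24589732e+01]
14.39 pin 6.82 0.0042 moved 17.61 sd 0.1 [ 3.9 -0.7  5.4]
16.08 pin -10.73 0.0041 moved 17.55 sd 0.08 [ 3.1 -1.1  5.5]
17.77 pin -28.17 0.0041 moved 17.44 sd 0.07 [ 3.9 -1.   5.3]
```

View pics/wrist6.png

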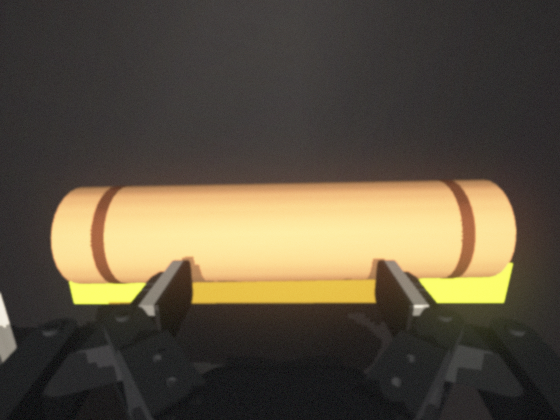

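The strip is now directly under the pin's leading edge: the strip spans rows 278–304 and the pin spans rows 183–282. The pin yaw stays about 1° off the strip because the floor line contact resists twisting. That is acceptable. Next I'll check the strip's position again and finish the approach.

```bash
python3 - <<'E'
from workcell import robot, optics
from h import *
y,a,sd,c,s=measure(robot,optics);print(s["time"],y,a,sd)
def far(c):
    hsv=cv2.cvtColor(c["frame"],cv2.COLOR_RGB2HSV);m=cv2.inRange(hsv,(22,150,100),(35,255,255))
    w=[]
    for u in list(range(90,140,8))+list(range(210,365,10))+list(range(450,495,8)):
        r=np.where(m[285:330,u])[0]
        if len(r)>2: w.append(back(c,u,285+r.max()+.5,8))
    w=np.array(w);return np.polyfit(w[:,0]-547,w[:,1],1)
print("far edge",far(c))
for i in range(2):
    F=stroke(robot,y,a,18)
    y2,a2,sd,c,s=measure(robot,optics)
    print(round(s["time"],2),"pin",round(y2,2),round(a2,4),"moved",round(y-y2,2),"sd",round(sd,2),F.round(1))
    ok=abs(y-y2-18)<4;y,a=y2,a2
    if not ok: break
cv2.imwrite("pics/wrist7.png",c["frame"][:,:,::-1])
E
```

```text
17.825 -28.190908904056805 0.003734788797515958 0.16230405913195395
far edge [-1.76161029e-02 -9.25392476e+01]
19.52 pin -46.41 0.0042 moved 18.22 sd 0.11 [-0.4 -0.3  5.6]
21.22 pin -64.54 0.003 moved 18.13 sd 0.15 [ 0.6 -0.1  7.1]
```

View pics/wrist7.png

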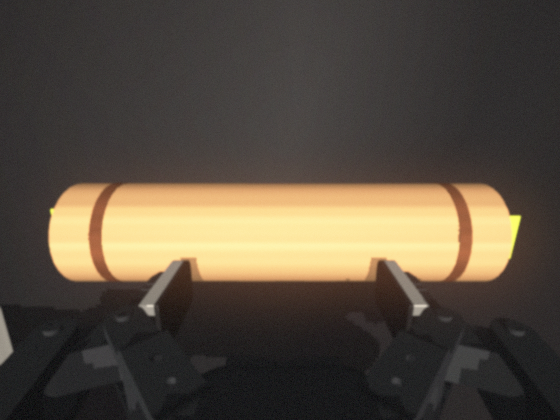

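```bash
python3 - <<'E'
from workcell import robot, optics
from h import *
y,a,sd,c,s=measure(robot,optics)
F=stroke(robot,y,a,y+77.5,v=45)
y2,a2,sd,c,s=measure(robot,optics);print(round(s["time"],2),y2,a2,sd,F)
p=s["ee_pos"]
robot.servo_line((p[0],p[1],170),v=150)
s=robot.get_state();c=wrist_cam(s,optics.capture("wrist"));cv2.imwrite("pics/wrist8.png",c["frame"][:,:,::-1])
import pickle;pickle.dump(c,open("w8.pkl","wb"))
sd=optics.capture("side");cv2.imwrite("pics/side8.png",cv2.resize(sd["frame"][140:350,180:420,::-1],None,fx=3.3,fy=2.8))
E
```

```text
22.91 -77.69759885585569 0.003944724093844316 0.12049707724066462 [-0.04509461 -0.53710958  8.05085661]
```

View pics/wrist8.png

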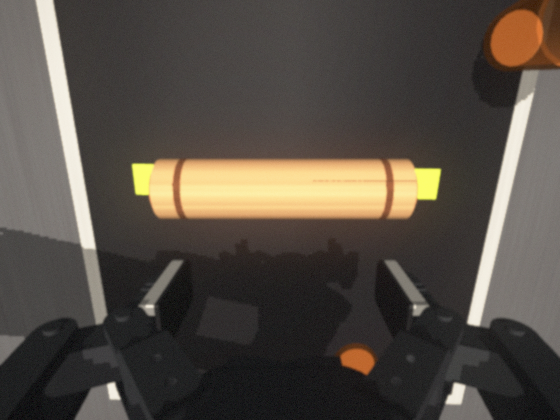

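View pics/side8.png

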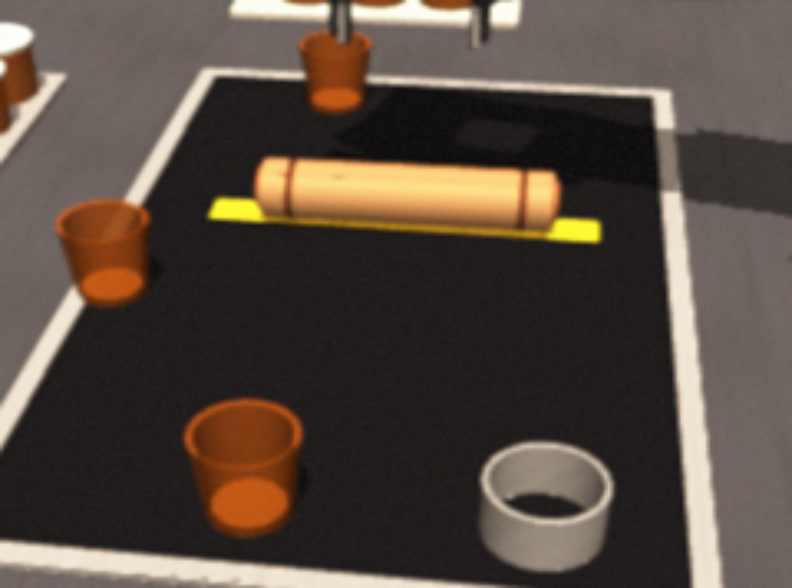

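The pin lies over the strip (rows 158–218), with the strip's ends showing at cols 135 and 440. All glasses and the ring are standing. I'll move the arm clear and check from the top camera.

```bash
python3 - <<'E'
from workcell import robot, optics
from h import *
import pickle
s=robot.get_state();p=s["ee_pos"]
robot.servo_line((p[0],p[1],240),v=150)
robot.goto_joints([-1.31, 0.181, 1.607, 0, 1.354, -0.206])
print(robot.get_state()["time"])
c=optics.capture("top");pickle.dump(c,open("t9.pkl","wb"))
c0=pickle.load(open("c0.pkl","rb"))["top"]
im=c["frame"][155:290,265:375,::-1]
cv2.imwrite("pics/top9.png",cv2.resize(im,None,fx=4,fy=4,interpolation=cv2.INTER_CUBIC))
d=np.abs(c["frame"].astype(int)-c0["frame"]).max(2)
for n,(u,v) in dict(g0=(265,143),g1=(175,201),g2=(401,186),cut=(178,267)).items(): print(n,d[v-20:v+20,u-20:u+20].mean(), d[v-20:v+20,u-20:u+20].max())
hsv=cv2.cvtColor(c["frame"],cv2.COLOR_RGB2HSV)
m=cv2.inRange(hsv,(5,60,80),(24,255,255));mm=np.zeros_like(m);mm[165:280,290:340]=m[165:280,290:340]
q=np.argwhere(mm)[:,::-1].astype(np.float32);w=np.array([back(c,*k,35)[:2] for k in q])
print(q.min(0),q.max(0),w.mean(0),w.min(0),w.max(0),cv2.fitLine(w.astype(np.float32),cv2.DIST_L2,0,.01,.01).ravel())
for v in(190,222,255): print(v,c["frame"][v,295:335,0].tolist())
c=pickle.load(open("w8.pkl","rb"))
up,lo=pinedges(c,range(185,385,8));print(fitpin(c,up,lo)[0],fitpin(c,up,[])[0])
h=cv2.cvtColor(c["frame"],cv2.COLOR_RGB2HSV);m=cv2.inRange(h,(22,150,100),(35,255,255))
e=[]
for u in(138,142,146,424,428,432,436):
    r=np.where(m[150:220,u])[0]+150
    if len(r): e.append(np.r_[(back(c,u,r.min()-.5,8)+back(c,u,r.max()+.5,8))[:2]/2, r.min(),r.max()])
e=np.array(e);print(e.round(1),np.polyfit(e[:,0]-547,e[:,1],1))
E
```

```text
26.4583
g0 3.3025 15
g1 3.12875 16
g2 3.718125 21
cut 2.823125 13
[305. 176.] [327. 265.] [547.16885677 -76.25664538] [ 433.1844129  -103.95598435] [663.67148039 -49.19825821] [ 9.9999732e-01  2.3278336e-03  5.4716888e+02 -7.6256645e+01]
190 [61, 59, 60, 60, 59, 58, 60, 58, 57, 61, 127, 189, 215, 229, 236, 237, 234, 238, 239, 238, 239, 238, 238, 233, 233, 229, 218, 207, 187, 153, 115, 26, 34, 29, 55, 55, 54, 56, 56, 56]
222 [63, 61, 60, 61, 63, 62, 60, 58, 61, 62, 68, 170, 199, 222, 232, 236, 235, 234, 238, 237, 239, 238, 238, 237, 231, 234, 228, 213, 203, 177, 145, 81, 36, 31, 35, 59, 58, 61, 59, 55]
255 [67, 65, 64, 65, 66, 66, 64, 64, 63, 66, 65, 67, 89, 109, 117, 120, 125, 130, 135, 141, 136, 130, 132, 121, 124, 125, 124, 122, 111, 97, 83, 68, 44, 37, 41, 39, 60, 58, 61, 64]
[-7.75280054e+01  4.11647261e-03] [-7.71641838e+01  4.60165207e-03]
[[402.  -74.8 164.  193. ]
 [405.9 -75.3 164.  194. ]
 [409.8 -75.3 164.  194. ]
 [686.1 -78.5 168.  199. ]
 [690.1 -78.4 169.  198. ]
 [694.1 -78.4 169.  198. ]
 [697.9 -77.3 169.  196. ]] [-1.06283072e-02 -7.66222575e+01]
```

View pics/top9.png

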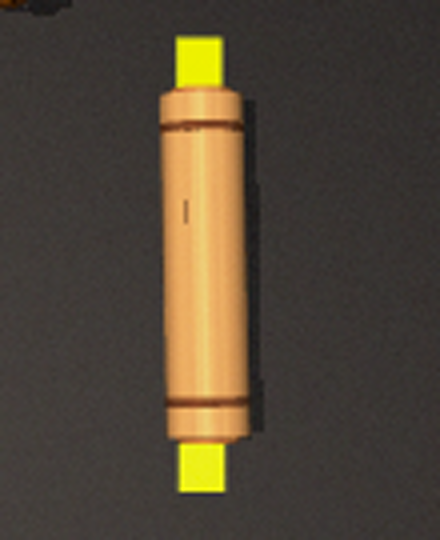

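```bash
python3 - <<'E'
from workcell import robot
robot.close_job()
E
```

```text
the job is handed in; nothing more can be done
```

The rolling pin is parked on the yellow strip, and the job was handed in at about 26.5 s of the 61 s allowed. I rolled it about 170 mm with short, light fingertip strokes on its top, pressing with about 5–8 N.

- **Rolling:** across the measured strokes the pin moved 17.4–18.6 mm for each 36 mm of hand travel. That is the half-travel expected if it rolls without slipping.
- **Centring:** the wrist and top cameras both put the pin within about 1 mm of the strip's line. It showed no movement between the wrist view taken after the last stroke and the final top view.
- **Glasses and ring:** comparing the top view before and after shows no visible change to any of the three glasses or the ring.
- **Arm:** it was withdrawn to its start pose, clear of everything, before hand-in.

**Yaw not corrected:** the pin lies about 0.8–1.2° off parallel with the strip, against about 1.3° at the start. I tried to remove this by twisting the hand during some strokes, but it had no measurable effect. I left it rather than risk sliding the pin.

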